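# Cover the pot on the cork mat with the lid that fits it

## Task

One of the three open steel pots has been put on the cork mat: cover it with the wooden lid of its size from the lid rack. In the rack you can only get the lid by its rim, so lay it on the worktop with the handle up, let go, take it again by the handle and set it on the pot so that it drops into the mouth and lies flush on the rim all round. Leave the other two lids in the rack, and don't shift or tip the pots or disturb the other things on the worktop.

Things in the scene. Friction and masses are not known exactly. Their poses are not given: they have to be found in the camera images.
- mat: round cork mat, 210 mm across and 2 mm thick, flat on the worktop; always exactly one of the three pots stands on it (near its middle). Origin at its centre. It has no effect on contact: pots and lids on it stand at worktop height
- pot_s: the small round steel pot, loose, 90 mm wide inside, 96 mm outside, 75 mm high, wall 3 mm, open at the top, with two small loop handles that stand out 23 mm to its own +y and -y just below the rim. Origin at the centre of its underside, z up. Fits lid_s only
- pot_s_mouth (a point): centre of the mouth of the small pot, level with the top of its rim
- lid_s_center (a point): the small wooden lid, fits pot_s: disc 106 mm across, 10 mm thick; below it a step 85 mm across, 7 mm deep, that enters the mouth with 2.5 mm to spare all round; on top a batten handle 64 x 18 x 24 mm high through the centre. Point: centre of the disc. +y: up out of the handle side; x: along the handle. Centre height: 60 mm on edge in the rack, 12 flat on the worktop, 5 above the rim when home
- pot_m: the middle round steel pot, loose, 110 mm wide inside, 116 mm outside, 85 mm high, wall 3 mm, open at the top, with two small loop handles that stand out 23 mm to its own +y and -y just below the rim. Origin at the centre of its underside, z up. Fits lid_m only
- pot_m_mouth (a point): centre of the mouth of the middle pot, level with the top of its rim
- lid_m_center (a point): the middle wooden lid, fits pot_m: disc 126 mm across, 10 mm thick; below it a step 105 mm across, 7 mm deep, that enters the mouth with 2.5 mm to spare all round; on top a batten handle 80 x 18 x 24 mm high through the centre. Point: centre of the disc. +y: up out of the handle side; x: along the handle. Centre height: 72 mm on edge in the rack, 12 flat on the worktop, 5 above the rim when home
- pot_l: the large round steel pot, loose, 130 mm wide inside, 136 mm outside, 95 mm high, wall 3 mm, open at the top, with two small loop handles that stand out 23 mm to its own +y and -y just below the rim. Origin at the centre of its underside, z up. Fits lid_l only
- pot_l_mouth (a point): centre of the mouth of the large pot, level with the top of its rim
- lid_l_center (a point): the large wooden lid, fits pot_l: disc 146 mm across, 10 mm thick; below it a step 125 mm across, 7 mm deep, that enters the mouth with 2.5 mm to spare all round; on top a batten handle 96 x 18 x 24 mm high through the centre. Point: centre of the disc. +y: up out of the handle side; x: along the handle. Centre height: 83 mm on edge in the rack, 12 flat on the worktop, 5 above the rim when home
- rack: fixed wire lid rack, 250 mm long (own y), 70 wide; origin under its centre. Places at y = -85, 0, +85 mm; in each a lid on edge across the rack, handle side to the rack's +y, handle level; which lid is where varies. Wire loops, 44 mm high before the handle side, 78 behind the step, leave 1.5 mm play a side, so lids may lean a few degrees. They lift straight out
- bag_sealer: obstacle: fixed bag sealer at the back of the worktop, 354 mm long (own y), 101 mm deep, body 55 mm high, its raised arm up to about 200 mm at the right-hand end; origin under its centre. Between it and the worktop's front edge, from the rack to the mat, the worktop is free but for the scissors and the dish in front and two flat chopsticks close before the sealer
- garnish_box: obstacle: fixed steel garnish box at the back left, 301 mm long (own y), 144 mm deep, 111 mm high, one lid standing open; origin under its centre
- scissors: bystander: scissors lying on the worktop near its front edge, 206 x 84 x 11 mm, loose
- dish: bystander: small blue dish, 84 mm across, 24 mm high, loose, near the front edge
- calculator: bystander: desk calculator lying flat, 153 x 103 x 13 mm, loose, near the front edge on the right

How it is judged:
On the way:
1. the lid that fits the pot on the mat lies flat on the worktop, handle up, let go of (((horizontal distance between pot_s and mat below 0.06 m and height (world z) of lid_s_center below 0.016 m and angle between lid_s_center's own y axis and vertical below 0.1 rad and contact force between lid_s and the fingers below 0.1 N and contact force between lid_s and the arm below 0.1 N) or (horizontal distance between pot_m and mat below 0.06 m and height (world z) of lid_m_center below 0.016 m and angle between lid_m_center's own y axis and vertical below 0.1 rad and contact force between lid_m and the fingers below 0.1 N and contact force between lid_m and the arm below 0.1 N) or (horizontal distance between pot_l and mat below 0.06 m and height (world z) of lid_l_center below 0.016 m and angle between lid_l_center's own y axis and vertical below 0.1 rad and contact force between lid_l and the fingers below 0.1 N and contact force between lid_l and the arm below 0.1 N))), for 0.2 s.
At the end, for the whole second after the job is handed in: The pot on the mat (within 60 mm of its centre, upright) wears the lid of its size: centred within 5 mm, disc on the rim within 3 mm, level within 0.05 rad, at rest; the other two lids within 30 mm of where they stood (((horizontal distance between pot_s and mat below 0.06 m and horizontal distance between lid_s_center and pot_s_mouth below 0.005 m and z of lid_s_center in the frame of pot_s between 0.077 and 0.083 m and angle between lid_s_center's own y axis and vertical below 0.05 rad and angle between pot_s's own z axis and vertical below 0.05 rad and linear speed of lid_s below 0.02 m/s and distance of each of lid_m_center, lid_l_center from where it was at the start of the episode below 0.03 m) or (horizontal distance between pot_m and mat below 0.06 m and horizontal distance between lid_m_center and pot_m_mouth below 0.005 m and z of lid_m_center in the frame of pot_m between 0.087 and 0.093 m and angle between lid_m_center's own y axis and vertical below 0.05 rad and angle between pot_m's own z axis and vertical below 0.05 rad and linear speed of lid_m below 0.02 m/s and distance of each of lid_s_center, lid_l_center from where it was at the start of the episode below 0.03 m) or (horizontal distance between pot_l and mat below 0.06 m and horizontal distance between lid_l_center and pot_l_mouth below 0.005 m and z of lid_l_center in the frame of pot_l between 0.097 and 0.103 m and angle between lid_l_center's own y axis and vertical below 0.05 rad and angle between pot_l's own z axis and vertical below 0.05 rad and linear speed of lid_l below 0.02 m/s and distance of each of lid_s_center, lid_m_center from where it was at the start of the episode below 0.03 m))); the robot touches nothing.
It fails at once if a pot is shifted by more than 40 mm or tipped by more than 0.3 rad (distance of any of pot_s, pot_m, pot_l from where it was at the start of the episode above 0.04 m or angle between any of pot_s, pot_m, pot_l's own z axis and vertical above 0.3 rad).
It fails at once if a lid that does not belong on the pot on the mat is taken from the rack (moved more than 40 mm) ((not (horizontal distance between pot_s and mat below 0.06 m) and distance of lid_s_center from where it was at the start of the episode above 0.04 m) or (not (horizontal distance between pot_m and mat below 0.06 m) and distance of lid_m_center from where it was at the start of the episode above 0.04 m) or (not (horizontal distance between pot_l and mat below 0.06 m) and distance of lid_l_center from where it was at the start of the episode above 0.04 m)).
It fails at once if the scissors, the dish or the calculator is pushed more than 40 mm (distance of any of scissors, dish, calculator from where it was at the start of the episode above 0.04 m).
It also fails if it takes over 51 s, if anything falls off the work surface, if the arm or the gripper's body presses on something with over 40 N, if the wrist force passes 120 N, or if a joint passes its speed limit or range.

## Robot

A 6-joint arm with a two-finger parallel gripper is mounted at the origin on a cart in front of the work surface, level with it; the furniture and walls round the work are solid. World frame = base frame: x ahead of the robot, y to its left, z up, the work surface at z = 0. Lengths are in m, angles in rad, forces in N, time in s.
With the tool pointing down it reaches from about 0.325 to 0.9 m from the base axis. Payload 6.1 kg.
Tool frame: the origin (TCP) lies midway between the tips of the shut fingers; the grasp point (between the pads) lies 19 mm behind it; z points along the fingers, y is the line along which they close (so a half turn about z gives the same grasp; the last joint's range is limited). The gripper opens to 85 mm and grips with 20 to 120 N. Pads are 22 mm wide; open, the fingers measure 114 mm over their backs; the gripper's body (76 mm by 85 mm) begins 54 mm behind the grasp point. The pads swing forward as they close: fully open they stand 13 mm farther back than shut.
Start: joints at [1.052, 0.22, 1.526, -0, 1.395, -0.126], TCP at [0.239, 0.577, 0.231] pointing down, gripper open.
Joint ranges: [-2.98, 2.98], [-0.91, 2.08], [0.09, 2.57], [-1.24, 4.39], [0.2, 2.65], [-2.68, 2.68]. Speed limits (rad/s): [2.57, 2.57, 3.01, 3.14, 3.14, 3.14].

## Interface

Orientations are given as [roll, pitch, yaw] about the fixed x, y, z axes, in that order (R = Rz(yaw) Ry(pitch) Rx(roll)).
In Python, from plant import movep, move_l, set_joints, gripper_to, hold, inverse_kinematics, observe, get_image, get_calibration, Unreachable, job_done gives the robot as it stands. Calls block until the motion is done:
- movep(position, orientation): joint-space move of the TCP to a pose.
- move_l(position, feed=0.15, rotation=None, max_force=None): straight line of the TCP; rotation=None keeps the orientation; feed is the mean speed in m/s. With max_force (N) it stops when the force on the tool has changed by that much, and returns True; else False.
- set_joints(angles): joint-space move.
- gripper_to(opening, f_grip=None): finger opening in m; f_grip is the grip in N (None keeps the last); returns when the fingers have stopped.
- hold(seconds).
- inverse_kinematics(position, orientation): joint angles nearest the present ones, or None.
- observe(): the state.
- get_image(name): name is "scene" or "top"; returns (picture, depth): 384x512x3 uint8, red, green, blue; 384x512 float32, m along the optical axis (not along the pixel's ray), 0 where there is no reading.
- get_calibration(name): a dict with "intrinsics" (3x3 intrinsics, pixels), "world_from_camera" (4x4, takes a point from camera to world coordinates). Camera axes: x right, y down, z forward; pixel columns grow to the right and rows downward; lengths in m; the calibration is good to about 2 mm. A picture is of the moment at which its call begins. get_calibration takes no time and is no camera call.
A pose or a line that the arm cannot do raises Unreachable and nothing moves.
- job_done(): hands the job in; it is judged then, once.
The state is a dict: "time_s": time; "q": joint angles; "joint_velocities": joint speeds; "joint_torque": joint torques, N m; "eef_pos": TCP position; "tcp_rot": TCP orientation; "ft_force": force on the tool from outside, world axes, zero at the start; "torque": the same for the moment, N m; "opening": finger opening in m; "grasp_force": force on a finger pad.
Only numpy, scipy, OpenCV 4.12 (cv2) and the standard library are available. Lean on these libraries where they do the work, as an engineer would, in place of code of your own. Each camera call takes 0.05 s, during which the arm holds its last target. There are 200 camera calls.

## Working session

There is one attempt and no reset: what is moved stays moved. The work goes in short steps, each a Python script; the robot and the scene stay as the last script left them, time stands still between calls to the robot, and variables do not carry over. Pictures are saved under pics/ and viewed, at most 10 in all, crops included, and the job is handed in when it is done.

```bash
mkdir -p pics
python3 - <<'E'
from plant import *
import cv2,numpy as np
for n in("scene","top"):
    im,d=get_image(n); cv2.imwrite(f"pics/{n}0.png",im[:,:,::-1]); np.save(f"pics/{n}0.npy",d)
    c=get_calibration(n); print(n,np.round(c["intrinsics"],1).tolist(),np.round(c["world_from_camera"],3).tolist(),(d==0).mean())
print(observe())
E
```

```text
scene [[499.7, 0.0, 260.2], [0.0, 499.7, 193.5], [0.0, 0.0, 1.0]] [[0.605, -0.421, 0.675, -0.499], [-0.796, -0.341, 0.5, -0.903], [0.02, -0.84, -0.542, 0.961], [0.0, 0.0, 0.0, 1.0]] 0.0038197835286458335
top [[377.3, 0.0, 257.6], [0.0, 377.3, 187.7], [0.0, 0.0, 1.0]] [[0.022, -0.994, 0.111, 0.419], [-1.0, -0.02, 0.021, -0.107], [-0.019, -0.111, -0.994, 1.447], [0.0, 0.0, 0.0, 1.0]] 0.0038909912109375
{'time_s': 0.1, 'q': array([ 1.05189741e+00,  2.21153290e-01,  1.52753027e+00, -1.54847955e-05,
        1.39471118e+00, -1.26070110e-01]), 'joint_velocities': array([ 0.0005738 , -0.00149083, -0.00445001,  0.00016012,  0.00038449,
        0.00038496]), 'joint_torque': array([ 1.84989061e-03, -4.98244464e+01, -3.90546870e+01,  1.48363557e-05,
        5.62700341e-03,  5.20177053e-06]), 'eef_pos': array([0.23896096, 0.57690343, 0.23028715]), 'tcp_rot': array([-3.13980295e+00, -2.11468076e-04,  2.74876639e+00]), 'ft_force': array([ 0.10087722,  0.3541965 , -0.04663807]), 'torque': array([-0.04247968,  0.02749542, -0.03753089]), 'grasp_force': 0.0, 'opening': 0.08565009500793577}
```

View pics/scene0.png

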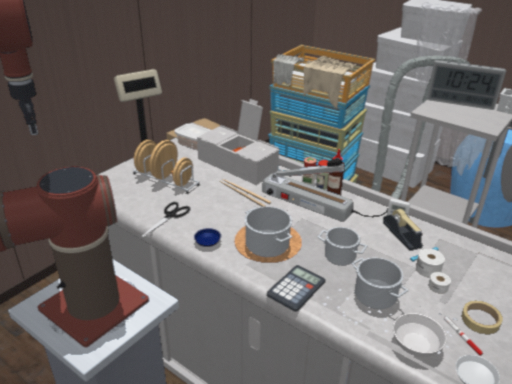

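View pics/top0.png

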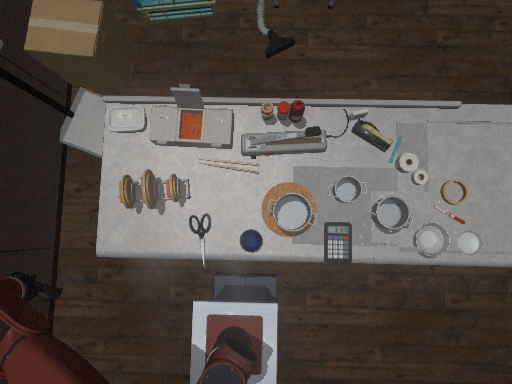

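The scene shows the mat pot at (268,232) px with other pots at (341,245) and (378,283). The rack has lids at (146,157), (163,160) and (183,172). In the top view the mat pot is at (292,212) and the rack lids at (128,190), (149,188) and (174,188). Next I'll measure these with depth.

```bash
cat > h.py <<'E'
import numpy as np, cv2
from scipy.optimize import least_squares
from plant import *
def cloud(n,d):
    c=get_calibration(n);K=c["intrinsics"];T=np.array(c["world_from_camera"])
    v,u=np.mgrid[:d.shape[0],:d.shape[1]]
    P=np.stack([(u-K[0][2])/K[0][0]*d,(v-K[1][2])/K[1][1]*d,d],-1)
    return P@T[:3,:3].T+T[:3,3]
def circ(p):
    f=lambda s:np.hypot(p[:,0]-s[0],p[:,1]-s[1])-s[2]
    r=least_squares(f,[*p[:,:2].mean(0),.06],loss="soft_l1",f_scale=.002);return r.x,np.std(f(r.x))
E
python3 - <<'E'
from h import *
T={}
for n in("scene","top"):
    im=cv2.imread(f"pics/{n}0.png");P=cloud(n,np.load(f"pics/{n}0.npy"));T[n]=(im,P)
    tb=P[(abs(P[...,2])<.02)&(P[...,0]>.3)&(P[...,0]<.7)&(abs(P[...,1])<.3)]
    print(n,"table z",np.median(tb[:,2]))
# pots: coarse centres from the top view
im,P=T["top"]
for c in((292,212),(347,189),(391,213)):
    c0=P[c[1],c[0]]
    for n in T:
        Q=T[n][1].reshape(-1,3);Q=Q[(np.hypot(Q[:,0]-c0[0],Q[:,1]-c0[1])<.11)&(Q[:,2]>.03)&(Q[:,2]<.13)]
        zt=np.percentile(Q[:,2],97)
        R=Q[Q[:,2]>zt-.006]; 
        print(n,c,c0.round(3),"ztop",zt.round(4),len(R),*circ(R))
# mat
for n in T:
    im,P=T[n];h=cv2.cvtColor(im,cv2.COLOR_BGR2HSV)
    m=(h[...,0]>5)&(h[...,0]<20)&(h[...,1]>120)&(abs(P[...,2])<.015)&(P[...,0]>.3)&(P[...,0]<.7)&(abs(P[...,1]+.2)<.25)
    q=P[m];print("mat",n,q[:,:2].min(0),q[:,:2].max(0),len(q))
# lids
for n in T:
    im,P=T[n];h=cv2.cvtColor(im,cv2.COLOR_BGR2HSV)
    b=(P[...,0]>.3)&(P[...,0]<.75)&(P[...,1]>.1)&(P[...,1]<.5)&(P[...,2]>.015)&(P[...,2]<.25)
    m=(b&(h[...,0]>8)&(h[...,0]<28)&(h[...,1]>60)).astype(np.uint8)
    k,l,s,_=cv2.connectedComponentsWithStats(m)
    for i in range(1,k):
        if s[i,4]>60:
            q=P[l==i];print(n,s[i].tolist(),q.min(0).round(3),q.max(0).round(3))
cs=T["scene"][0][125:205,120:215];ct=T["top"][0][160:220,105:205]
a=cv2.resize(cs,None,fx=6,fy=6,interpolation=2);b=cv2.resize(ct,None,fx=6,fy=6,interpolation=2)
cv2.imwrite("pics/rs.png",a);cv2.imwrite("pics/rt.png",b)
E
```

```text
scene table z -0.0017719399703209904
top table z -0.0006909365423317659
scene (292, 212) [ 0.489 -0.21   0.001] ztop 0.0939 234 [ 0.48537195 -0.2049268   0.06682232] 0.0027330124866159007
top (292, 212) [ 0.489 -0.21   0.001] ztop 0.0973 143 [ 0.48704772 -0.20244798  0.06724934] 0.0016812614185247108
scene (347, 189) [ 0.581 -0.418  0.006] ztop 0.0739 191 [ 0.57390093 -0.40961126  0.04702854] 0.011740665772664685
top (347, 189) [ 0.581 -0.418  0.006] ztop 0.0763 110 [ 0.57545195 -0.40723371  0.04748353] 0.011374567938576888
scene (391, 213) [ 0.493 -0.584  0.006] ztop 0.0837 289 [ 0.49092149 -0.56651268  0.05687613] 0.0022918029576311917
top (391, 213) [ 0.493 -0.584  0.006] ztop 0.0872 131 [ 0.49321766 -0.56355795  0.05714387] 0.0017017621137117302
mat scene [ 0.39961846 -0.29616024] [ 0.59304344 -0.09804545] 330
mat top [ 0.40097554 -0.29761234] [ 0.59782839 -0.09825708] 167
scene [134, 140, 58, 46, 1419] [0.482 0.212 0.015] [0.624 0.411 0.158]
scene [182, 168, 9, 16, 96] [0.547 0.215 0.016] [0.6   0.23  0.067]
top [141, 170, 14, 39, 338] [0.488 0.301 0.052] [0.624 0.35  0.161]
top [119, 175, 16, 33, 343] [0.49  0.385 0.039] [0.608 0.434 0.135]
top [166, 174, 12, 28, 232] [0.517 0.218 0.044] [0.615 0.264 0.115]
```

View pics/rs.png

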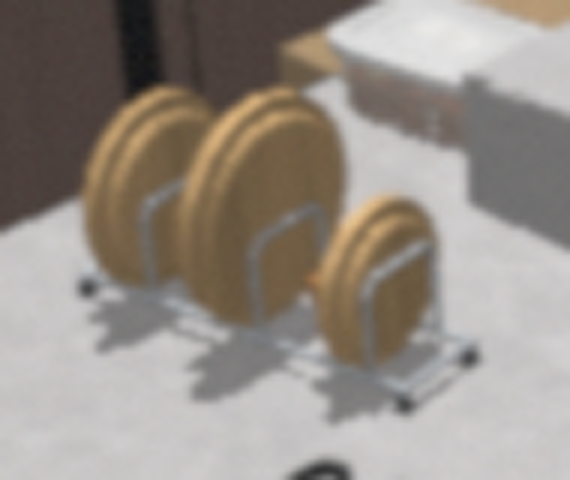

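View pics/rt.png

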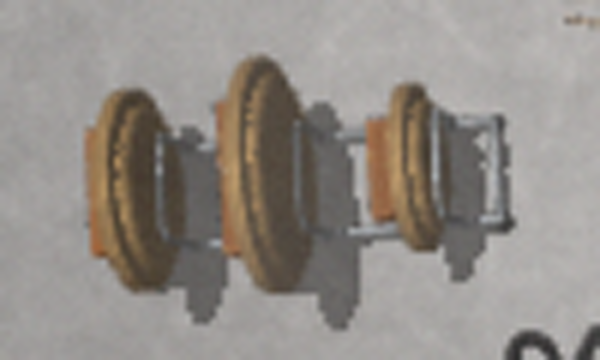

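The mat pot measures r≈67 mm and 95 mm high, so it is the large one. The large lid is in the middle of the rack (scene (163,160), top (149,188)), with its handle towards +y. Next: its pose from two views, and an IK check for the laying pose.

Run:
```python
from h import *
from scipy.spatial.transform import Rotation as R
for n in("scene","top"):
    im=cv2.imread(f"pics/{n}0.png");P=cloud(n,np.load(f"pics/{n}0.npy"));h=cv2.cvtColor(im,cv2.COLOR_BGR2HSV)
    m=(h[...,0]>8)&(h[...,0]<28)&(h[...,1]>60)&(P[...,0]>.47)&(P[...,0]<.64)&(P[...,1]>.28)&(P[...,1]<.37)&(P[...,2]>.05)
    q=P[m]
    # lid upper part; robust step-face plane: y = a + b x + c z on points with radius<55 mm
    c0=np.array([.556,.083]); w=np.hypot(q[:,0]-c0[0],q[:,2]-c0[1])<.056; s=q[w]
    f=lambda p:(p[0]+p[1]*(s[:,0]-.556)+p[2]*(s[:,2]-.083)-s[:,1])
    r=least_squares(f,[.31,0,0],loss="soft_l1",f_scale=.002)
    print(n,"face y@centre, slopes",r.x.round(4),len(s),np.median(abs(f(r.x))).round(4))
    # outline circle in the x-z plane from disc rim: farthest points per angle above the centre
    an=np.arctan2(q[:,2]-c0[1],q[:,0]-c0[0]);rr=np.hypot(q[:,0]-c0[0],q[:,2]-c0[1])
    e=[]
    for a in np.arange(0,3.1,.15):
        k=np.where((an>=a)&(an<a+.15))[0]
        if len(k): e.append(q[k[np.argmax(rr[k])]][[0,2]])
    e=np.array(e); print(n,"rim circle x,z,r",*circ(e)); 
    t=q[q[:,2]>.148]; print("top pts",t.mean(0).round(4),t[:,1].min().round(4),t[:,1].max().round(4),q[:,2].max().round(4),"x ext",q[:,0].min(),q[:,0].max())
    # rack feet line check: y of wood at z>.149
def ik(p,az,a):
    z=np.array([np.cos(az)*np.cos(a),np.sin(az)*np.cos(a),-np.sin(a)])
    y=np.array([np.cos(az)*np.sin(a),np.sin(az)*np.sin(a),np.cos(a)])
    for sg in(1,-1):
        o=R.from_matrix(np.c_[np.cross(sg*y,z),sg*y,z]).as_euler("xyz")
        try:
            j=inverse_kinematics(p,o)
        except Exception as ex: j=None
        if j is not None: print(np.round(p,3),az,round(a,2),sg,np.round(j,2))
for ctr in((.5,.08),(.55,.06),(.48,.1)):
  for az in(0,.2,.8,1.57):
    for a in(.35,.5,.65):
      d=.035; p=[ctr[0]-d*np.cos(az)*np.cos(a),ctr[1]-d*np.sin(az)*np.cos(a),.02+.11*np.sin(a)]
      ik(p,az,a)
```

```text
scene face y@centre, slopes [ 0.3048  0.1033 -0.0055] 368 0.0019
scene rim circle x,z,r [0.5541218  0.08708869 0.06829757] 0.0018355838984445475
top pts [0.5546 0.3146 0.1511] 0.3037 0.3236 0.1581 x ext 0.48241652268043833 0.6241274204090651
top face y@centre, slopes [ 0.3138 -0.0311 -0.1695] 117 0.0044
top rim circle x,z,r [0.55792892 0.09245944 0.06755509] 0.0019180551885410678
top pts [0.5565 0.3172 0.1524] 0.3111 0.3251 0.1608 x ext 0.4884934432889117 0.6235974437860844
[0.477 0.056 0.058] 0.8 0.35 -1 [-0.84  0.34  2.41  1.37  1.27  0.41]
[0.479 0.058 0.073] 0.8 0.5 1 [-0.76  0.12  2.45  1.29  1.15 -2.5 ]
[0.479 0.058 0.073] 0.8 0.5 -1 [-0.76  0.12  2.45  1.29  1.15  0.64]
[0.481 0.06  0.087] 0.8 0.65 1 [-0.66 -0.06  2.44  1.15  1.05 -2.23]
[0.481 0.06  0.087] 0.8 0.65 -1 [-0.66 -0.06  2.44  1.15  1.05  0.91]
[0.5   0.047 0.058] 1.57 0.35 1 [-0.63  0.68  1.79  0.87  1.65 -2.61]
[0.5   0.047 0.058] 1.57 0.35 -1 [-0.63  0.68  1.79  0.87  1.65  0.53]
[0.5   0.049 0.073] 1.57 0.5 1 [-0.6   0.54  1.84  0.81  1.56 -2.53]
[0.5   0.049 0.073] 1.57 0.5 -1 [-0.6   0.54  1.84  0.81  1.56  0
[... 1048 characters left out ...]
38]
[0.459 0.078 0.073] 0.8 0.5 1 [-0.76  0.06  2.51  1.29  1.15 -2.51]
[0.459 0.078 0.073] 0.8 0.5 -1 [-0.76  0.06  2.51  1.29  1.15  0.63]
[0.461 0.08  0.087] 0.8 0.65 1 [-0.65 -0.14  2.51  1.15  1.05 -2.22]
[0.461 0.08  0.087] 0.8 0.65 -1 [-0.65 -0.14  2.51  1.15  1.05  0.92]
[0.48  0.067 0.058] 1.57 0.35 1 [-0.62  0.64  1.86  0.87  1.63 -2.63]
[0.48  0.067 0.058] 1.57 0.35 -1 [-0.62  0.64  1.86  0.87  1.63  0.51]
[0.48  0.069 0.073] 1.57 0.5 1 [-0.59  0.49  1.91  0.82  1.54 -2.55]
[0.48  0.069 0.073] 1.57 0.5 -1 [-0.59  0.49  1.91  0.82  1.54  0.59]
[0.48  0.072 0.087] 1.57 0.65 1 [-0.54  0.35  1.96  0.76  1.46 -2.45]
[0.48  0.072 0.087] 1.57 0.65 -1 [-0.54  0.35  1.96  0.76  1.46  0.69]
```

```bash
cat >> h.py <<'E'
from scipy.spatial.transform import Rotation as R
def lay(az,a,sg=-1):
    z=np.array([np.cos(az)*np.cos(a),np.sin(az)*np.cos(a),-np.sin(a)]);y=sg*np.array([np.cos(az)*np.sin(a),np.sin(az)*np.sin(a),np.cos(a)])
    return R.from_matrix(np.c_[np.cross(y,z),y,z]).as_euler("xyz"),z
def shot(tag):
    for n in("scene","top"):
        im,d=get_image(n);cv2.imwrite(f"pics/{n}{tag}.png",im[:,:,::-1]);np.save(f"pics/{n}{tag}.npy",d)
E
python3 - <<'E'
from h import *
D=[np.pi,0,.103]
o,z=lay(1.4,.4)
for p,r in(([.555,.317,.118],D),([.555,.317,.275],D),([.56,.06,.30],D),([.555,.05,.2],o),([.555,.05,.05],o)):
    j=inverse_kinematics(p,r);print(None if j is None else np.round(j,2))
gripper_to(.055,40)
movep([.555,.317,.26],D)
print(move_l([.555,.317,.118],.12,max_force=15),observe()["eef_pos"])
gripper_to(0.0,60);s=observe();print(s["opening"],s["grasp_force"],s["ft_force"],s["time_s"])
E
```

```text
[ 0.4   0.35  1.59 -0.    1.2   1.86]
[ 0.4   0.23  1.43 -0.    1.48  1.86]
[-0.03  0.04  1.6  -0.    1.5   1.43]
[-0.61  0.36  1.84  0.99  1.65  0.82]
[-0.61  0.66  1.8   0.99  1.52  0.61]
False [0.55576313 0.31731307 0.1192055 ]
0.01596519837563398 58.61780728271697 [-0.37116418 -2.74715677  2.46375917] 4.0
```

Run:
```python
from h import *
move_l([.555,.317,.28],.12);s=observe();print(s["opening"],s["grasp_force"],s["ft_force"])
move_l([.56,.06,.30],.2)
C=np.array([.56,.085,0]);o,z=lay(1.4,.4)
p=C-.035*z;p[2]=.16
movep(p,o); s=observe();print(s["eef_pos"],s["time_s"],s["ft_force"])
shot("1");cv2.imwrite("pics/s1.png",cv2.resize(cv2.imread("pics/scene1.png")[90:290,100:360],None,fx=3,fy=3))
```

```text
0.016340074692782407 58.37729358023921 [-0.40306134  0.50018355 -2.64909616]
[0.55487455 0.05347684 0.1602549 ] 7.8833 [-0.57640865  0.73799051 -1.24991605]
```

View pics/s1.png

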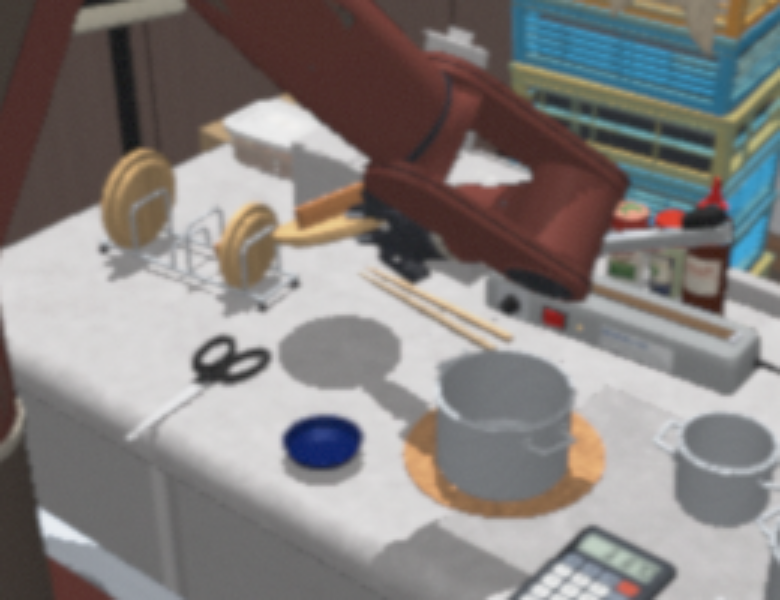

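The lid is held handle-up at crop (330,215), and the wrist at (560,280) hangs low beside the sealer. I'll measure its height before descending.

Run:
```python
from h import *
for n in("scene","top"):
    P=cloud(n,np.load(f"pics/{n}1.npy"));P0=cloud(n,np.load(f"pics/{n}0.npy"))
    m=(P[...,2]>P0[...,2]+.04)&(P[...,0]>.3)&(P[...,2]<.35)&(P[...,2]>.05)
    q=P[m]
    for y0 in np.arange(-.3,.25,.05):
        s=q[(q[:,1]>=y0)&(q[:,1]<y0+.05)]
        if len(s)>5: print(n,round(y0,2),len(s),"zlow",np.percentile(s[:,2],2).round(3),"x",np.percentile(s[:,0],[2,98]).round(3),"zmed",np.median(s[:,2]).round(3))
for az in(.6,.8,1.0,1.2,1.4,1.57,1.8):
    for a in(.4,.55,.7,.85):
        o,z=lay(az,a);p=np.array([.56,.085,0])-.035*z;p[2]=.008+.1*np.sin(a)
        j=inverse_kinematics(p,o); 
        if j is not None: print(az,a,np.round(j,2))
```

```text
scene -0.3 1163 zlow 0.235 x [0.395 0.542] zmed 0.308
scene -0.25 580 zlow 0.238 x [0.371 0.511] zmed 0.314
scene -0.2 276 zlow 0.272 x [0.358 0.524] zmed 0.308
scene -0.15 108 zlow 0.197 x [0.485 0.535] zmed 0.224
scene -0.1 156 zlow 0.138 x [0.49  0.544] zmed 0.207
scene -0.05 176 zlow 0.14 x [0.518 0.552] zmed 0.17
scene -0.0 200 zlow 0.146 x [0.507 0.559] zmed 0.173
scene 0.05 275 zlow 0.146 x [0.492 0.598] zmed 0.164
scene 0.1 47 zlow 0.13 x [0.495 0.553] zmed 0.143
top -0.3 525 zlow 0.28 x [0.403 0.57 ] zmed 0.316
top -0.25 371 zlow 0.293 x [0.396 0.573] zmed 0.323
top -0.2 242 zlow 0.265 x [0.49  0.561] zmed 0.29
top -0.15 380 zlow 0.24 x [0.486 0.562] zmed 0.272
top -0.1 347 zlow 0.225 x [0.495 0.566] zmed 0.249
top -0.05 175 zlow 0.187 x [0.52  0.558] zmed 0.237
top -0.0 270 zlow 0.166 x [0.514 0.615] zmed 0.177
top 0.05 576 zlow 0.148 x [0.496 0.633] zmed 0.164
top 0.1 389 zlow 0.126 x [0.503 0.626] zmed 0.138
top 0.15 14 zlow 0.121 x [0.543 0.585] zmed 0.125
0.6 0.4 [-0.63  0.31  2.43  1.72  1.07  0.43]
0.6 0.55 [-0.55  0.11  2.45  1.57  0.89  0.71]
0.6 0.7 [-0.46 -0.03  2
[... 489 characters left out ...]
.2 0.55 [-0.6   0.43  2.01  1.04  1.29  0.72]
1.2 0.7 [-0.53  0.31  2.02  0.94  1.21  0.87]
1.2 0.85 [-0.45  0.21  2.02  0.81  1.14  1.04]
1.4 0.4 [-0.6   0.66  1.8   0.99  1.51  0.61]
1.4 0.55 [-0.56  0.53  1.85  0.92  1.42  0.7 ]
1.4 0.7 [-0.5   0.41  1.88  0.84  1.33  0.82]
1.4 0.85 [-0.44  0.31  1.9   0.73  1.26  0.95]
1.57 0.4 [-0.56  0.74  1.66  0.9   1.61  0.61]
1.57 0.55 [-0.52  0.61  1.71  0.84  1.52  0.69]
1.57 0.7 [-0.47  0.5   1.76  0.76  1.43  0.77]
1.57 0.85 [-0.41  0.39  1.79  0.67  1.35  0.88]
1.8 0.4 [-0.48  0.85  1.46  0.79  1.76  0.61]
1.8 0.55 [-0.45  0.72  1.53  0.73  1.66  0.65]
1.8 0.7 [-0.42  0.6   1.59  0.66  1.57  0.71]
1.8 0.85 [-0.37  0.5   1.64  0.58  1.48  0.78]
```

The wrist would be too close to the pot rim at this tilt. I'll use a steeper one (0.6 rad), then release and sink the open fingers before pulling out.

Run:
```python
from h import *
C=np.array([.56,.085,0]);o,z=lay(1.4,.6)
p=C-.035*z;p[2]=.16
move_l(p,.1,rotation=o)
q=p.copy();q[2]=.058
print("contact",move_l(q,.06,max_force=5),observe()["eef_pos"],observe()["ft_force"])
gripper_to(.042)
e=np.array(observe()["eef_pos"]);print(e)
e[2]=.045;print(move_l(e,.08,max_force=10),observe()["eef_pos"],observe()["ft_force"])
e=np.array(observe()["eef_pos"])
print(move_l(e-.10*z,.12,max_force=15),observe()["time_s"])
shot("2");cv2.imwrite("pics/s2.png",cv2.resize(cv2.imread("pics/scene2.png")[90:290,100:360],None,fx=3,fy=3))
```

```text
contact True [0.55500187 0.05661487 0.06125858] [-0.07553126 -1.51121604  2.85407362]
[0.55381033 0.05705417 0.05992253]
False [0.55315566 0.05741919 0.04410134] [-0.02157783 -0.03621256 -0.48783476]
False 11.525
```

View pics/s2.png

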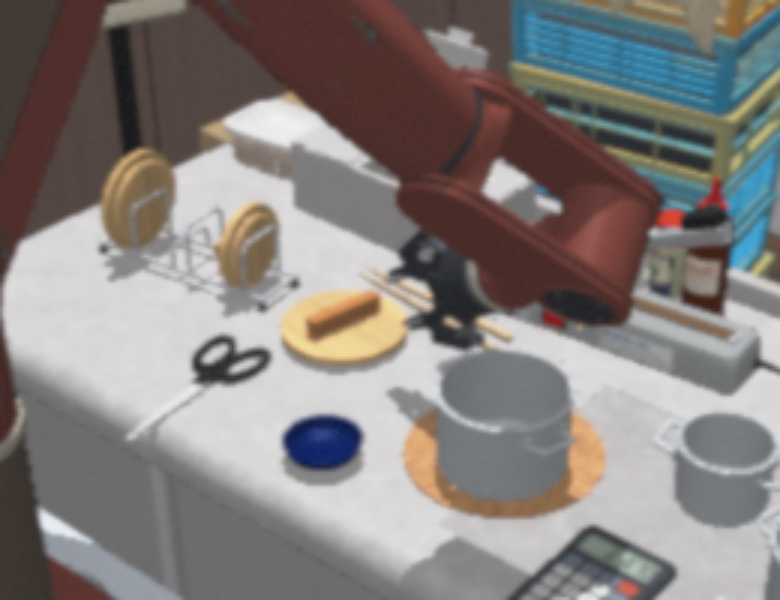

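The lid lies flat with its handle up at crop (343,325), and everything else is undisturbed. I'll raise the arm clear and measure the lid.

Run:
```python
from h import *
e=np.array(observe()["eef_pos"]);move_l(e+[0,-.02,.12],.2)
movep([.35,.25,.40],[np.pi,0,.103]); shot("3")
for n in("scene","top"):
    im=cv2.imread(f"pics/{n}3.png");P=cloud(n,np.load(f"pics/{n}3.npy"));h=cv2.cvtColor(im,cv2.COLOR_BGR2HSV)
    g=(abs(P[...,0]-.56)<.12)&(abs(P[...,1]-.085)<.1)&(P[...,2]>.009)&(P[...,2]<.06)&(h[...,1]>70)&(h[...,0]<30)
    d=P[g&(P[...,2]<.024)];zd=np.median(d[:,2])
    # disc edge: hull of disc/handle silhouette points
    H=cv2.convexHull(np.float32(d[:,:2])).reshape(-1,2);b=circ(H)
    t=P[g&(P[...,2]>zd+.017)];zt=np.median(t[:,2])
    r=cv2.minAreaRect(np.float32(t[:,:2]));w,v=np.linalg.eigh(np.cov(t[:,:2].T));v=v[:,1]
    print(n,"disc z",zd,"circ",b,"handle z",zt,len(t),r,"ang",np.degrees(np.arctan(v[1]/v[0])))
print(observe()["time_s"])
```

```text
scene disc z 0.014978078695010333 circ (array([0.55872814, 0.07752708, 0.07337992]), np.float64(0.0021140976362990956)) handle z 0.037337428790909954 112 ((0.559992790222168, 0.07662378251552582), (0.024418223649263382, 0.09195802360773087), 78.23212432861328) ang -12.15886624461412
top disc z 0.015866508923448874 circ (array([0.5621734 , 0.0781683 , 0.07215437]), np.float64(0.01808973689042364)) handle z 0.039301863007152216 117 ((0.5614486336708069, 0.0793990045785904), (0.01732836291193962, 0.09506553411483765), 78.79841613769531) ang -11.444708856887619
13.9833
```

Run:
```python
from h import *
D=[np.pi,0,1.366-np.pi/2]
c=[.5605,.078]
print(inverse_kinematics([*c,.02],D),inverse_kinematics([.486,-.2037,.1],D))
gripper_to(.05)
movep([*c,.14],D)
print(move_l([*c,.021],.1,max_force=8),observe()["eef_pos"])
gripper_to(0.,50);s=observe();print(s["opening"],s["grasp_force"],s["ft_force"],s["eef_pos"])
move_l([*c,.20],.15)
t=[.4861,-.2037]
move_l([*t,.20],.2);move_l([*t,.135],.1)
s=observe();print(s["opening"],s["ft_force"],s["eef_pos"],s["time_s"])
shot("4")
for n in("scene","top"):
    P=cloud(n,np.load(f"pics/{n}4.npy"));im=cv2.imread(f"pics/{n}4.png");h=cv2.cvtColor(im,cv2.COLOR_BGR2HSV)
    g=(abs(P[...,0]-.486)<.1)&(abs(P[...,1]+.204)<.1)&(P[...,2]>.105)&(P[...,2]<.15)&(h[...,1]>70)&(h[...,0]>8)&(h[...,0]<30)
    d=P[g];z=np.median(d[:,2]);d=d[abs(d[:,2]-z)<.008];H=cv2.convexHull(np.float32(d[:,:2])).reshape(-1,2)
    A=np.c_[d[:,:2]-d[:,:2].mean(0),np.ones(len(d))];print(n,len(d),"z",z,"tilt",np.linalg.lstsq(A,d[:,2],rcond=None)[0],circ(H))
cv2.imwrite("pics/s4.png",np.hstack([cv2.resize(cv2.imread(f"pics/{n}4.png")[a:a+100,b:b+100],(400,400)) for n,a,b in(("scene",180,220),("top",160,240))]))
```

```text
[-1.07055274e-03  3.29453058e-01  1.82760138e+00 -4.44089210e-16
  9.84538219e-01  1.77452210e+00] [-5.46608496e-01  1.23805297e-01  1.89749181e+00 -4.44089210e-16
  1.12029554e+00  1.22898416e+00]
False [0.56125287 0.07799512 0.02182803]
0.01674905913538065 51.24343693256378 [-0.91748173  0.00858221  5.81617034] [0.56118479 0.07806215 0.02181952]
0.01668688264149188 [ 0.37069915 -0.35453008 -1.82092333] [ 0.48655718 -0.20388487  0.13555913] 21.1167
scene 866 z 0.12884694545489384 tilt [0.01041397 0.00440208 0.12859749] (array([ 0.48414538, -0.20624818,  0.07262964]), np.float64(0.0015537091850315325))
top 355 z 0.13004882282154595 tilt [ 0.00295831 -0.00016646  0.13012253] (array([ 0.4858197 , -0.20316695,  0.0707743 ]), np.float64(0.001168448644230012))
```

View pics/s4.png

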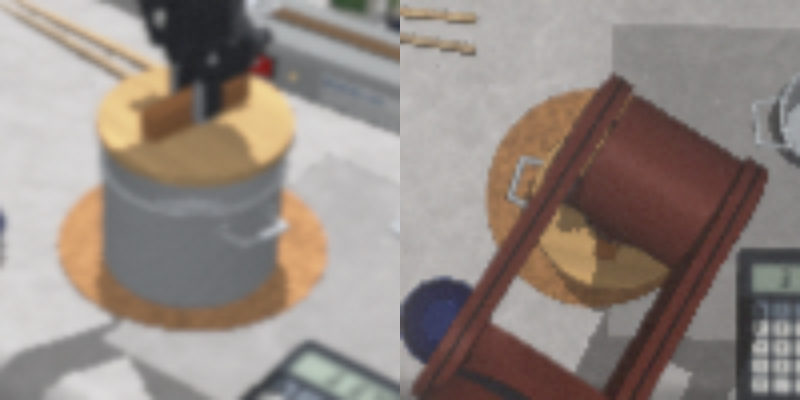

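The lid hovers level over the pot. Both views put it about 1.2 mm off in x and 1.0 mm in y, so I'll correct that and lower it with force control.

Run:
```python
from h import *
t=np.array([.4873,-.2027])
move_l([*t,.125],.03)
offs=[(0,0)]+[(r*np.cos(k),r*np.sin(k)) for r in(.0015,.003) for k in np.arange(0,6.2,np.pi/3)]
for i,o in enumerate(offs):
    x=t+o
    if i: move_l([*x,.1225],.03)
    hit=move_l([*x,.1085],.03,max_force=6);s=observe();print(i,hit,s["eef_pos"].round(4),s["ft_force"].round(1),s["time_s"])
    if s["eef_pos"][2]<.1125: break
    if s["time_s"]>40: break
```

```text
0 True [ 0.4871 -0.2026  0.1098] [-1.3 -0.2  3.8] 22.2083
```

Contact came at z = 0.1098, exactly the home height. Now release, retreat and check.

Run:
```python
from h import *
gripper_to(.04);e=np.array(observe()["eef_pos"]);move_l([e[0],e[1],.22],.1)
movep([.35,.25,.40],[np.pi,0,.103]);shot("5")
for n in("scene","top"):
    P=cloud(n,np.load(f"pics/{n}5.npy"));im=cv2.imread(f"pics/{n}5.png");h=cv2.cvtColor(im,cv2.COLOR_BGR2HSV)
    g=(abs(P[...,0]-.486)<.1)&(abs(P[...,1]+.204)<.1)&(P[...,2]>.08)&(P[...,2]<.115)&(h[...,1]>70)&(h[...,0]>8)&(h[...,0]<30)
    d=P[g];z=np.median(d[:,2]);d=d[abs(d[:,2]-z)<.008];H=cv2.convexHull(np.float32(d[:,:2])).reshape(-1,2)
    A=np.c_[d[:,:2]-d[:,:2].mean(0),np.ones(len(d))];print(n,"z",z,"tilt",np.linalg.lstsq(A,d[:,2],rcond=None)[0],circ(H))
cv2.imwrite("pics/s5.png",cv2.resize(cv2.imread("pics/scene5.png")[120:320,110:410],None,fx=2.6,fy=2.6))
print(observe()["time_s"],observe()["ft_force"])
```

```text
scene z 0.10299926670783555 tilt [0.00787552 0.00242729 0.10297067] (array([ 0.48443985, -0.20471408,  0.07280188]), np.float64(0.0014677675439103547))
top z 0.10393093385449048 tilt [-0.00079395  0.00255151  0.10393359] (array([ 0.48738046, -0.20277347,  0.07195969]), np.float64(0.0004505963315941579))
25.75 [-0.02089403  0.2874706   0.12495514]
```

View pics/s5.png

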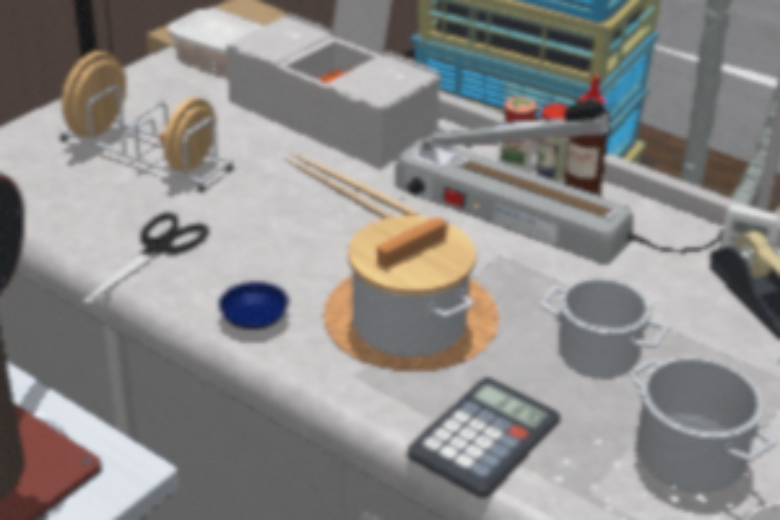

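The lid sits flush on the mat pot at crop (412,255): level, disc top about 104 mm up, centred within about 1 mm. The other lids and objects are where they were.

```bash
python3 -c "
from plant import *
print(job_done())"
```

```text
the job is handed in; nothing more can be done
None
```

The large lid is on the large pot on the mat, level and centred to about 1 mm by both cameras, the other two lids are still in the rack, and the job was handed in at about 26 s (no verdict was returned).

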